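# Put the primed seaplane floats on the drying stand

## Task

Take the two olive-green primed seaplane floats with yellow bows out of the sloped plywood bin and lay them, without dropping them, on the drying stand: one in each channel, deck up, lying flat between the rails and midway along them, bow towards the red end stop. Leave the unprimed grey float where it lies in the bin, and do not disturb the paint jar or the nippers.

Things in the scene. Friction and masses are not known exactly. Their poses are not given: they have to be found in the camera images.
- bin: fixed plywood bin, 352 mm wide (y), 210 mm long; three compartments side by side, each 112 mm wide, 202 mm long, centres at y = -116, 0, +116 mm, walls 4 mm thick, 41 mm high. Its floor rises towards +x at 0.28 rad and is 44 mm above the table at the middle. Each holds one float, bow up the slope; which is where varies. Origin: on the table below the middle
- float_a: olive-green seaplane float (large model-kit part) with a yellow bow, loose in the bin at the start; 160 mm long, 36 mm wide, 36 mm high, 90 g: a square-sided middle 84 mm long, a rounded bow at +x, a tapered stern at -x, flat keel, flat deck with a grey strip and two dark dots. Origin: middle of the underside; +x to the bow, y across, +z up through the deck
- float_b: a second olive-green float with a yellow bow, the same as float_a; either may go in either channel. Same origin and axes
- float_grey: unprimed float, light grey all over, same shape, origin and axes; to be left in the bin
- bow_a (a point): tip of float_a's bow, 80 mm ahead of its origin and 18 mm above the keel
- bow_b (a point): tip of float_b's bow, likewise
- stand: fixed drying stand: aluminium plate 200 x 200 mm, 10 mm thick, with two channels of white rails with black padding and one red end stop across the +x end (8 mm thick, top 36 mm above the table). Origin: on the table below its centre; +x to the red stop
- slot_1 (a point): first (y = +50 mm) channel of the stand: a point 1 mm above the middle of the channel's metal floor, which is 10 mm above the table. +x along the channel to the red stop, y across, z up. Channel 48 mm wide inside; its rails, 8 mm thick, rise 14 mm above the floor and run from x = -80 to +80 mm; the red stop's face is at x = +90 mm, the other end is open
- slot_2 (a point): second (y = -50 mm) channel of the stand: a point 1 mm above the middle of the channel's metal floor, which is 10 mm above the table. +x along the channel to the red stop, y across, z up. Channel 48 mm wide inside; its rails, 8 mm thick, rise 14 mm above the floor and run from x = -80 to +80 mm; the red stop's face is at x = +90 mm, the other end is open
- jar: loose paint jar, 48 mm across, 65 mm high, yellow cap; a bystander. Origin: centre of its underside
- nippers: loose red-handled nippers, 140 mm long, 12 mm high, lying flat; a bystander. Origin: under the pivot, +x to the jaws
Mind the look-alikes: they are no part of the job. What is shaped like the float_a but blue or turquoise is not meant.

How it is judged:
By the outcome, as a careful person would: the job done as asked, in the order asked, and still so for the second after the job is handed in, with the robot touching nothing.
It also fails if it takes over 54 s, if anything falls off the work surface, if the arm or the gripper's body presses on something with over 40 N, if the wrist force passes 120 N, or if a joint passes its speed limit or range.

## Robot

A 7-joint arm with a two-finger parallel gripper is mounted at the origin on the work surface. World frame = base frame: x ahead of the robot, y to its left, z up, the work surface at z = 0. Lengths are in m, angles in rad, forces in N, time in s.
With the tool pointing down it reaches from about 0.4 to 0.85 m from the base axis. Payload 4.5 kg.
Tool frame: the origin (TCP) lies midway between the tips of the shut fingers; the grasp point (between the pads) lies 19 mm behind it; z points along the fingers, y is the line along which they close (so a half turn about z gives the same grasp; the last joint's range is limited). The gripper opens to 88 mm and grips with 3 to 60 N. Pads are 18 mm wide; open, the fingers measure 123 mm over their backs; the gripper's body (75 mm by 187 mm) begins 45 mm behind the grasp point.
Start: joints at [-1.149, 0.689, -0.195, 1.565, 0.157, 0.902, -0.215], TCP at [0.236, 0.579, 0.208] pointing down, gripper open.
Joint ranges: [-3.01, 3.01], [-0.46, 2.08], [-1.47, 1.51], [0.13, 2.56], [-1, 4.14], [0.04, 2.09], [-2.66, 2.66]. Speed limits (rad/s): [2.57, 2.57, 3.14, 3.14, 3.14, 3.14, 3.14].

## Interface

Orientations are given as a unit quaternion [x, y, z, w].
In Python, from plant import sensors, eyes, finish_job gives the robot as it stands.
- The arm moves only by the tool send_rows, never from a script. Its argument "rows" is text: rows parted by semicolons, each of 4 numbers parted by spaces: the shift along the tool's x, y, z normalised to -1 to 1, where 1 is 30 cm, then the turn about the tool's z normalised to -1 to 1, where 1 is 2 pi rad. A call has 1 to 10 rows; each row is the pose to reach, as a shift and turn from the pose commanded when the call began, along the tool's axes at that moment, turning the shorter way round; what a row does not reach only later rows make up. A row lasts 1/12 s, in which the tool goes at most 41.7 mm and 7.16 degrees, less where a joint would pass 70% of its speed; a pose out of reach is approached as far as the arm can. A call with a number of a shift or a turn outside -1 to 1 is refused whole. A call with a gripper value outside its range is refused whole. "jaw" is the closure, from -1 (fully open) to 1 (shut), set as the call begins (left out, the last holds). The fingers move at their own pace and stop on an object; "force" is the grip in N (left out, the last holds). Time passes only in rows, so rows that repeat a pose let the fingers close. It gives the time, the measured TCP pose, the force, the opening and the grip force at its end, in the units of the state.
- sensors.get_state(): the state, without advancing time (a new reading comes with each control period).
- eyes.snapshot(name): name is "side" or "top"; returns (picture, depth): 384x512x3 uint8, red, green, blue; 384x512 float32, m along the optical axis (not along the pixel's ray), 0 where there is no reading.
- eyes.calibration(name): a dict with "fov_y" (degrees; the focal length in pixels is half the picture's height over the tangent of half this angle, whatever the lens; pixels are square), "cx", "cy" (the principal point, pixels), "world_from_camera" (4x4, takes a point from camera to world coordinates). Camera axes: x right, y down, z forward; pixel columns grow to the right and rows downward; lengths in m; the calibration is good to about 2 mm. A picture is of the moment at which its call begins. calibration takes no time and is no camera call.
- finish_job(): hands the job in; it is judged then, once.
The state is a dict: "clock": time; "q": joint angles; "qd": joint speeds; "joint_torque": joint torques, N m; "tool_pos": TCP position; "eef_rot": TCP orientation; "contact_force": force on the tool from outside, world axes, zero at the start; "moment": the same for the moment, N m; "opening": opening from 0.0 (shut) to 1.0 (fully open); "finger_force": force on a finger pad.
Only numpy, scipy, OpenCV 4.12 (cv2) and the standard library are available. Lean on these libraries where they do the work, as an engineer would, in place of code of your own. Each camera call takes 0.05 s, during which the arm holds its last target. There are 200 camera calls.

## Working session

There is one attempt and no reset: what is moved stays moved. The work goes in short steps, Python scripts to look and compute and a tool call to move; the robot and the scene stay as the last step left them, time stands still between calls to the robot, and variables do not carry over. Pictures are saved under pics/ and viewed, at most 10 in all, crops included, and the job is handed in when it is done.

Besides the shell and the picture viewer there is one more tool, called after "Call:" by a JSON object that holds its "method" and its "body", one argument or row to a line. send_rows: Moves the arm, as the interface text tells. Scaled input: -1 to 1 covers 30 cm each way for a shift and 2 pi rad each way for a turn. Its arguments: {"type":"object","properties":{"rows":{"type":"string"},"jaw":{"type":"number"},"force":{"type":"number"}},"required":["rows"]}

```bash
mkdir -p pics; ls; cat > h.py <<'E'
import numpy as np,cv2
from plant import sensors,eyes,finish_job
def snap(n,f):
    p,d=eyes.snapshot(n); cv2.imwrite(f'pics/{f}.png',p[:,:,::-1]); np.save(f'pics/{f}.npy',d); return p,d
def cloud(n,d):
    c=eyes.calibration(n);h,w=d.shape;f=h/2/np.tan(np.radians(c['fov_y'])/2)
    v,u=np.mgrid[:h,:w];P=np.stack([(u-c['cx'])/f*d,(v-c['cy'])/f*d,d],-1)
    M=np.array(c['world_from_camera']);return P@M[:3,:3].T+M[:3,3]
E
python3 - <<'E'
from h import *
for n in('top','side'):
    p,d=snap(n,n+'0');print(eyes.calibration(n))
print(sensors.get_state())
E
```

```text
pics
{'fov_y': 57.593069466270016, 'cx': 253.4999947346563, 'cy': 188.56400939236696, 'world_from_camera': array([[ 0.02427494, -0.99262327,  0.11878458,  0.44084626],
       [-0.99948675, -0.02658217, -0.01787777,  0.10495028],
       [ 0.02090344, -0.11828963, -0.99275909,  1.11686955],
       [ 0.        ,  0.        ,  0.        ,  1.        ]])}
{'fov_y': 46.763495083947845, 'cx': 261.26398271101175, 'cy': 193.29757099024042, 'world_from_camera': array([[ 0.93479479,  0.22604998, -0.27397099,  0.9517519 ],
       [ 0.35500593, -0.56990805,  0.74106383, -1.03712038],
       [ 0.01137919, -0.79000394, -0.61299616,  0.99231239],
       [ 0.        ,  0.        ,  0.        ,  1.        ]])}
{'clock': 0.1, 'q': array([-1.14922011,  0.68987714, -0.19450547,  1.56618955,  0.15728802,
        0.90251852, -0.21507212]), 'qd': array([ 0.00087401, -0.00161967, -0.00109861, -0.00139153, -0.00212291,
       -0.00110386,  0.00033973]), 'joint_torque': array([-4.09959714e-03, -5.28499782e+01, -1.27148017e+00, -1.53838474e+01,
       -5.24859026e-02,  2.01487201e-03,  3.60804063e-05]), 'tool_pos': array([0.23615505, 0.57802383, 0.20731769]), 'eef_rot': array([ 1.92636642e-01,  9.81269831e-01, -7.96552521e-04, -9.52145180e-05]), 'contact_force': array([ 0.03415336,  0.85598424, -0.04575578]), 'moment': array([ 0.01064771, -0.02188223, -0.00282089]), 'finger_force': 0.0, 'opening': 0.9994307071098922}
```

View pics/top0.png

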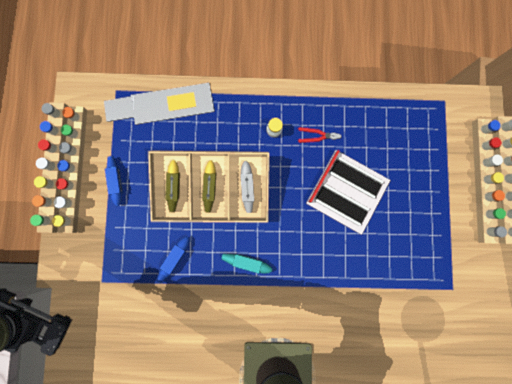

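View pics/side0.png

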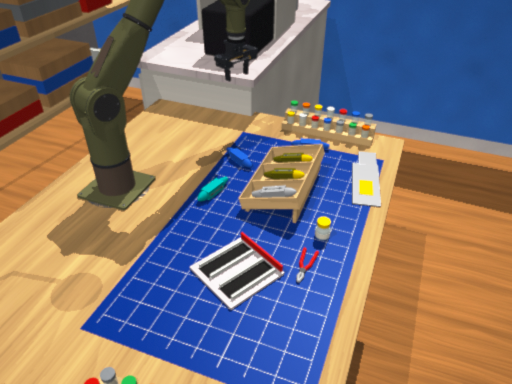

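The top view shows olive floats with yellow bows at (173,186) and (209,186), the grey float at (247,187), blue look-alikes at (113,180) and (173,259), and a turquoise one at (246,263). The two olive floats in the bin are the ones meant. The stand is at (348,192) with its red stop at the upper left. The jar is at (275,127) and the nippers at (318,135).

```bash
python3 - <<'E'
from h import *
p=cv2.imread('pics/top0.png');d=np.load('pics/top0.npy');W=cloud('top',d)
cv2.imwrite('pics/c1.png',cv2.resize(p[140:245,140:400],None,fx=3,fy=3,interpolation=cv2.INTER_CUBIC))
hsv=cv2.cvtColor(p,cv2.COLOR_BGR2HSV)
for n,u0,u1 in(('L',160,186),('M',197,222),('grey',238,257)):
    m=np.zeros(d.shape,bool);m[157:218,u0:u1]=1
    H,S,V=[hsv[...,i] for i in range(3)]
    # height above bin floor: plane fit by lower percentile
    Q=W[m];
    col=(S<60)if n=='grey' else ((H>19)&(H<60)&(S>130))
    k=m&col;X=W[k];c=X.mean(0)
    v,u=np.nonzero(k);(cc,sz,a)=cv2.minAreaRect(np.c_[u,v].astype(np.float32))
    r=cv2.minAreaRect((X[:,:2]*1000).astype(np.float32))
    w,e=np.linalg.eigh(np.cov((X[:,:2]).T));ax=e[:,1]*np.sign(e[0,1])
    top=X[X[:,2]>np.percentile(X[:,2],40)]
    print(n,k.sum(),c.round(4),'rect',r,'yaw',np.degrees(np.arctan2(ax[1],ax[0])).round(1))
    yel=m&(H>19)&(H<32)&(S>150)&(V>150)
    if yel.any():print(' yellow',W[yel].mean(0).round(4),W[yel].max(0).round(4),W[yel].min(0).round(4))
    t=np.c_[X[:,0],np.ones(len(X))]
    for xx in np.arange(X[:,0].min()+.01,X[:,0].max(),.02):
        s=X[abs(X[:,0]-xx)<.006];print('   x%.3f y[%.3f %.3f] zmax %.3f'%(xx,s[:,1].min(),s[:,1].max(),s[:,2].max()))
for nm,m in (('red',((hsv[...,0]<8)|(hsv[...,0]>172))&(hsv[...,1]>130)),):
    m[:,:300]=0;m[:,365:]=0;m[:145]=0;m[215:]=0
    X=W[m];print(nm,m.sum(),cv2.minAreaRect((X[:,:2]*1000).astype(np.float32)),X.mean(0),X[:,2].max())
m=np.zeros(d.shape,bool);m[145:240,300:395]=1
m&=(W[...,2]>.005)&(W[...,2]<.06)
X=W[m];print('stand',m.sum(),cv2.minAreaRect((X[:,:2]*1000).astype(np.float32)))
blk=m&(hsv[...,2]<60)
n,l,st,ce=cv2.connectedComponentsWithStats(blk.astype(np.uint8))
for i in range(1,n):
    if st[i,4]>100:
        X=W[l==i];print('blk',st[i,4],X.mean(0).round(4),cv2.minAreaRect((X[:,:2]*1000).astype(np.float32)))
E
```

```text
L 423 [0.5687 0.3266 0.0867] rect ((500.03179931640625, 256.31512451171875), (303.853271484375, 115.45652770996094), 47.83835983276367) yaw 9.5
 yellow [0.6214 0.3271 0.0886] [0.6408 0.3421 0.095 ] [0.6038 0.3184 0.0833]Traceback (most recent call last):
  File "<stdin>", line 21, in <module>
    return umr_minimum(a, axis, None, out, keepdims, initial, where)
ValueError: zero-size array to reduction operation minimum which has no identity
```

View pics/c1.png

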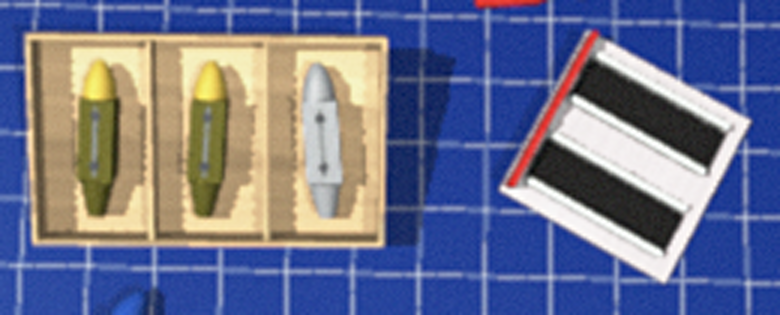

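The crop confirms it: two olive floats with yellow bows at crop (97,138) and (208,138), both nearly aligned with world x, and the grey one at (321,140). The stand's channels are the dark strips between white rails, with the red stop at crop (550,110).

```bash
python3 - <<'E'
from h import *
p=cv2.imread('pics/top0.png');d=np.load('pics/top0.npy');W=cloud('top',d);ok=d>.3
hsv=cv2.cvtColor(p,cv2.COLOR_BGR2HSV);H,S,V=[hsv[...,i] for i in range(3)]
R=lambda X:[np.round(a,1) for a in cv2.minAreaRect((X[:,:2]*1000).astype(np.float32))]
for n,u0,u1 in(('L',160,186),('M',197,222),('grey',238,257)):
    m=ok.copy();m[:157]=0;m[218:]=0;m[:,:u0]=0;m[:,u1:]=0
    k=m&((S<60)if n=='grey' else ((H>19)&(H<60)&(S>130)))
    X=W[k];r=X[:,2]-(.044+np.tan(.28)*(X[:,0]-.555)) 
    print(n,k.sum(),X.mean(0).round(4),R(X),'rise pct',np.percentile(r,[5,50,95]).round(4))
    T=X[r>np.percentile(r,95)-.006]
    w,e=np.linalg.eigh(np.cov(T[:,:2].T));ax=e[:,1]*np.sign(e[0,1])
    print(' deck',len(T),T.mean(0).round(4),T.min(0).round(3),T.max(0).round(3),'yaw',np.degrees(np.arctan2(ax[1],ax[0])).round(2),'slope',np.polyfit(T[:,0],T[:,2],1).round(3))
m=ok&((H<8)|(H>172))&(S>130);m[:,:300]=0;m[:,365:]=0;m[:145]=0;m[215:]=0
print('red',R(W[m]),W[m].mean(0))
m=ok&(W[...,2]>.005)&(W[...,2]<.06);m[:145]=0;m[240:]=0;m[:,:300]=0;m[:,395:]=0
print('stand',m.sum(),R(W[m]))
n,l,st,ce=cv2.connectedComponentsWithStats((m&(V<80)).astype(np.uint8))
for i in range(1,n):
    if st[i,4]>100:print('blk',st[i,4],W[l==i].mean(0).round(4),R(W[l==i]))
m=ok&(W[...,2]>.02)&(W[...,2]<.14);m[:145]=0;m[230:]=0;m[:,:145]=0;m[:,275:]=0
print('bin',R(W[m]),W[m].min(0),W[m].max(0))
E
```

```text
L 419 [0.57   0.3288 0.0769] [array([568.4, 330.1]), array([ 34.1, 150. ]), np.float64(88.3)] rise pct [0.0195 0.0298 0.0352]
 deck 229 [0.5655 0.329  0.0791] [0.511 0.314 0.061] [0.627 0.347 0.096] yaw -1.82 slope [ 0.284 -0.081]
M 390 [0.5714 0.22   0.077 ] [array([569.4, 220.5]), array([ 32.9, 147.8]), np.float64(86.6)] rise pct [0.0198 0.0294 0.0341]
 deck 237 [0.5687 0.22   0.0792] [0.507 0.202 0.06 ] [0.624 0.237 0.095] yaw -2.94 slope [ 0.282 -0.081]
grey 548 [0.5716 0.1061 0.0756] [array([575.3, 105.5]), array([ 47.6, 158.1]), np.float64(88.2)] rise pct [0.0166 0.0293 0.0335]
 deck 340 [0.5707 0.1062 0.0794] [0.511 0.087 0.06 ] [0.63  0.128 0.096] yaw 4.61 slope [ 0.281 -0.081]
red [array([ 614.9, -136.9]), array([ 11.8, 184.3]), np.float64(61.7)] [ 0.6168807  -0.13527068  0.03573075]
stand 3944 [array([ 573.3, -217.5]), array([303.6, 309.2]), np.float64(1.8)]
blk 643 [ 0.6195 -0.243   0.0113] [array([ 619.8, -242.8]), array([166.1,  46.3]), np.float64(62.9)]
blk 683 [ 0.531  -0.1953  0.0113] [array([ 531.1, -195.8]), array([165.6,  44.3]), np.float64(62.1)]
bin [array([572.6, 220.2]), array([214.2, 353.2]), np.float64(1.4)] [0.46134504 0.04231098 0.02002644] [0.68088752 0.39765304 0.11637978]
```

```bash
cat > g.py <<'E'
import sys,numpy as np
from plant import sensors
from scipy.spatial.transform import Rotation as Ro
s=sensors.get_state();R=Ro.from_quat(s['eef_rot']).as_matrix()
x,y,z,a=map(float,sys.argv[1:5])
d=R.T@(np.array([x,y,z])-s['tool_pos']);ya=np.degrees(np.arctan2(R[1,1],R[0,1]))
t=-((a-ya+180)%360-180)
print('row',(d/.3).round(3),(t/360).__round__(4),'deg',round(t,1),'ya',round(ya,1),'rows>=',np.linalg.norm(d)/.0417,abs(t)/7.16,'q',s['q'].round(2),'clk',s['clock'].round(2))
E
python3 g.py .566 .330 .2 -91.8
```

```text
Traceback (most recent call last):
  File "g.py", line 8, in <module>
    print('row',(d/.3).round(3),(t/360).__round__(4),'deg',round(t,1),'ya',round(ya,1),'rows>=',np.linalg.norm(d)/.0417,abs(t)/7.16,'q',s['q'].round(2),'clk',s['clock'].round(2))
                                                                                                                                                              ^^^^^^^^^^^^^^^^
AttributeError: 'float' object has no attribute 'round'
```

```bash
sed -i "s/s\['clock'\].round(2)/round(s['clock'],2)/" g.py; python3 g.py .566 .330 .2 -91.8
```

```text
row [-1.33  -0.35   0.025] 0.4433 deg 159.6 ya 67.8 rows>= 9.898212257381896 22.288630687521167 q [-1.15  0.69 -0.19  1.57  0.16  0.9  -0.22] clk 0.1
```

Call:
{"method": "send_rows", "body": {
  "rows": "-0.9 -0.24 0 0.19;-0.9 -0.24 0 0.19;-0.9 -0.24 0 0.19;-0.9 -0.24 0 0.19;-0.9 -0.24 0 0.19;-0.9 -0.24 0 0.19;-0.9 -0.24 0 0.19;-0.9 -0.24 0 0.19;-0.9 -0.24 0 0.19;-0.9 -0.24 0 0.19",
  "jaw": -0.27,
  "force": 20
}}

```text
clock: 0.93
tool_pos: [0.4595, 0.409, 0.2076]
eef_rot: [0.714, 0.701, -0.0, 0.0]
contact_force: [-0.7, -0.4, -1.1]
opening: 0.632
finger_force: 0.0
```

```bash
python3 g.py .566 .330 .15 -91.8
```

```text
row [-0.257  0.36   0.192] 0.2521 deg 90.8 ya -1.0 rows>= 3.4671884316278243 12.675104251577629 q [-0.87  0.68  0.12  1.61 -0.1   0.87 -0.73] clk 0.93
```

Call:
{"method": "send_rows", "body": {
  "rows": "-0.257 0.36 0.19 0.252;-0.257 0.36 0.19 0.252;-0.257 0.36 0.19 0.252;-0.257 0.36 0.19 0.252;-0.257 0.36 0.19 0.252;-0.257 0.36 0.19 0.252;-0.257 0.36 0.19 0.252;-0.257 0.36 0.19 0.252;-0.257 0.36 0.19 0.252;-0.257 0.36 0.19 0.252"
}}

```text
clock: 1.77
tool_pos: [0.5657, 0.3316, 0.1505]
eef_rot: [0.988, 0.151, -0.001, 0.0]
contact_force: [0.7, 0.8, -0.4]
opening: 0.633
finger_force: 0.0
```

```bash
python3 g.py .566 .330 .061 -91.8
```

```text
row [-0.     0.005  0.298] 0.0534 deg 19.2 ya -72.6 rows>= 2.146504538028033 2.684221300765356 q [-0.83  0.84  0.45  1.54 -0.44  0.86 -1.49] clk 1.77
```

Call:
{"method": "send_rows", "body": {
  "rows": "0 0.005 0.05 0.053;0 0.005 0.05 0.053;0 0.005 0.08 0.053;0 0.005 0.12 0.053;0 0.005 0.16 0.053;0 0.005 0.2 0.053;0 0.005 0.24 0.053;0 0.005 0.28 0.053;0 0.005 0.298 0.053;0 0.005 0.298 0.053"
}}

```text
clock: 2.6
tool_pos: [0.5656, 0.3297, 0.0597]
eef_rot: [1.0, -0.011, -0.001, 0.001]
contact_force: [-0.4, 0.3, -0.3]
opening: 0.633
finger_force: 0.0
```

```bash
python3 g.py .566 .330 .061 -91.8; python3 - <<'E'
from h import *
p,d=snap('top','t1');p2,_=snap('side','s1')
a=cv2.resize(p[140:230,140:280,::-1],(560,360),interpolation=cv2.INTER_CUBIC)
b=cv2.resize(p2[130:220,230:340,::-1],(440,360),interpolation=cv2.INTER_CUBIC)
cv2.imwrite('pics/c2.png',cv2.resize(np.hstack([a,b]),(800,288)))
E
```

```text
row [ 0.001 -0.001 -0.004] 0.0014 deg 0.5 ya -91.3 rows>= 0.03301990905460644 0.06880848973622336 q [-0.83  0.97  0.47  1.59 -0.59  0.73 -1.68] clk 2.6
```

View pics/c2.png

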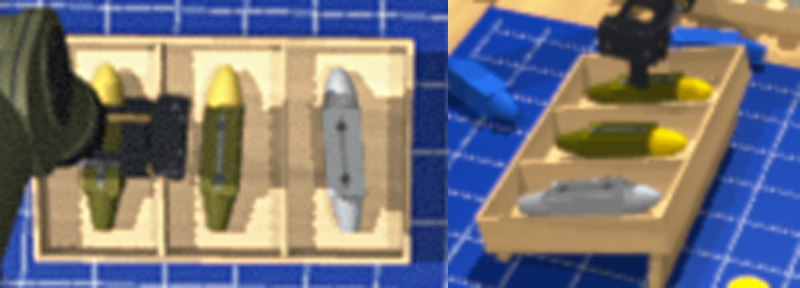

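The gripper straddles the left float (top crop (103,150), side crop (645,85)), with its fingers clear of the bin walls. I'll close and lift.

Call:
{"method": "send_rows", "body": {
  "rows": "0 0 0 0;0 0 0 0;0 0 0 0;0 0 0 0;0 0 0 0;0 0 0 0",
  "jaw": 1,
  "force": 15
}}

```text
clock: 3.2
tool_pos: [0.5667, 0.3303, 0.0618]
eef_rot: [1.0, -0.011, 0.0, -0.0]
contact_force: [0.6, 0.4, -0.3]
opening: 0.206
finger_force: 0.0
```

Call:
{"method": "send_rows", "body": {
  "rows": "0 0 -0.05 0;0 0 -0.1 0;0 0 -0.17 0;0 0 -0.24 0;0 0 -0.32 0;0 0 -0.4 0;0 0 -0.45 0;0 0 -0.45 0"
}}

```text
clock: 3.87
tool_pos: [0.5691, 0.3307, 0.2005]
eef_rot: [1.0, -0.012, 0.003, -0.002]
contact_force: [-0.3, 0.4, 0.9]
opening: 0.006
finger_force: 0.0
```

```bash
python3 g.py .531 -.196 .19 -27.8;python3 - <<'E'
from h import *
p,d=snap('side','s2')
cv2.imwrite('pics/c3.png',cv2.resize(p[60:220,200:360,::-1],(560,560),interpolation=cv2.INTER_CUBIC))
E
```

```text
row [-0.087  1.758  0.029] -0.1765 deg -63.5 ya -91.3 rows>= 12.66629150357653 8.871860544221443 q [-0.88  0.81  0.58  1.5  -0.49  0.98 -1.77] clk 3.87
```

View pics/c3.png

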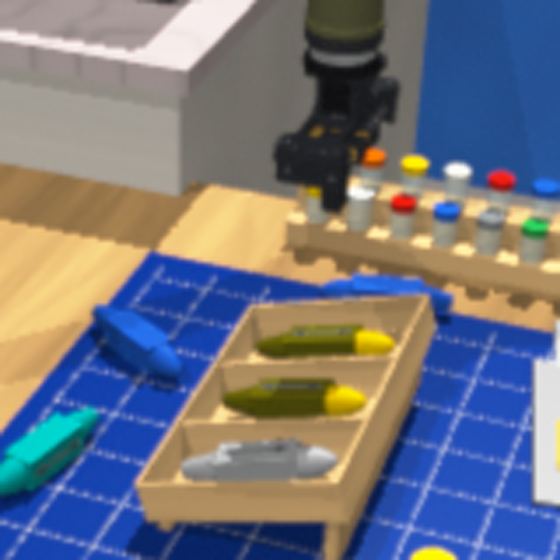

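The float slipped or was never gripped: the fingers shut empty and both olive floats still lie in the bin. I'll check fingertip height against the depth data.

```bash
python3 - <<'E'
from h import *
for f,n in(('s1','side'),('s2','side'),('t1','top')):
    d=np.load(f'pics/{f}.npy');W=cloud(n,d);p=cv2.imread(f'pics/{f}.png')
    m=(d>.3)&(p.max(2)<55)&(abs(W[...,0]-.567)<.06)&(abs(W[...,1]-.33)<.1)&(W[...,2]<.35)
    if m.sum()<5: print(f,'none');continue
    X=W[m];o=np.argsort(X[:,2])[:12];print(f,m.sum());print(X[o].round(3).tolist())
d=np.load('pics/s2.npy');W=cloud('side',d);p=cv2.imread('pics/s2.png');hsv=cv2.cvtColor(p,cv2.COLOR_BGR2HSV)
H,S,V=[hsv[...,i] for i in range(3)]
m=(d>.3)&(H>19)&(H<60)&(S>130)&(W[...,2]>.03)&(W[...,2]<.13)&(abs(W[...,0]-.567)<.1)
for lo,hi in((.28,.38),(.17,.26)):
    X=W[m&(W[...,1]>lo)&(W[...,1]<hi)];r=X[:,2]-.284*X[:,0]
    print(len(X),X.min(0).round(4),X.max(0).round(4),'deck intercept pct',np.percentile(r,[2,50,90,98]).round(4))
E
```

```text
s1 701
[[0.555, 0.321, 0.073], [0.573, 0.313, 0.082], [0.569, 0.288, 0.096], [0.571, 0.294, 0.097], [0.577, 0.287, 0.099], [0.561, 0.288, 0.099], [0.573, 0.285, 0.099], [0.573, 0.359, 0.099], [0.568, 0.29, 0.099], [0.565, 0.288, 0.1], [0.579, 0.293, 0.1], [0.577, 0.359, 0.1]]
s2 549
[[0.566, 0.32, 0.237], [0.57, 0.32, 0.237], [0.579, 0.336, 0.239], [0.578, 0.316, 0.241], [0.563, 0.318, 0.241], [0.567, 0.327, 0.241], [0.566, 0.318, 0.241], [0.575, 0.312, 0.242], [0.57, 0.316, 0.243], [0.58, 0.335, 0.244], [0.574, 0.316, 0.244], [0.581, 0.318, 0.245]]
t1 626
[[0.539, 0.316, 0.05], [0.54, 0.315, 0.071], [0.567, 0.315, 0.077], [0.57, 0.315, 0.08], [0.572, 0.329, 0.082], [0.59, 0.327, 0.083], [0.587, 0.327, 0.083], [0.575, 0.329, 0.084], [0.532, 0.295, 0.158], [0.594, 0.27, 0.174], [0.563, 0.288, 0.174], [0.566, 0.282, 0.175]]
290 [0.4921 0.2809 0.0378] [0.6474 0.3778 0.0953] deck intercept pct [-0.1062 -0.0895 -0.0813 -0.0793]
358 [0.4964 0.1958 0.0377] [0.6487 0.2588 0.0955] deck intercept pct [-0.1112 -0.0911 -0.0822 -0.0802]
```

```bash
python3 - <<'E'
from h import *
d=np.load('pics/s2.npy');W=cloud('side',d);p=cv2.imread('pics/s2.png')
for v in range(106,126):
    print(v,[(u,int(p[v,u].max()),*(W[v,u]*1000).astype(int).tolist()) for u in (293,295,297)])
E
python3 g.py .567 .330 .06 -91.8
```

```text
106 [(293, 36, 585, 243, 326), (295, 36, 594, 234, 332), (297, 35, 599, 241, 329)]
107 [(293, 35, 587, 235, 326), (295, 33, 593, 237, 327), (297, 33, 599, 241, 326)]
108 [(293, 33, 586, 238, 321), (295, 34, 593, 240, 322), (297, 32, 600, 238, 324)]
109 [(293, 36, 586, 240, 316), (295, 36, 593, 239, 319), (297, 32, 600, 237, 321)]
110 [(293, 42, 585, 246, 310), (295, 45, 592, 244, 312), (297, 32, 598, 247, 312)]
111 [(293, 44, 585, 245, 307), (295, 51, 591, 249, 306), (297, 31, 597, 250, 307)]
112 [(293, 36, 586, 244, 304), (295, 38, 592, 245, 305), (297, 33, 599, 245, 306)]
113 [(293, 35, 586, 242, 301), (295, 35, 592, 246, 300), (297, 33, 599, 246, 302)]
114 [(293, 35, 587, 241, 298), (295, 35, 594, 239, 300), (297, 34, 599, 247, 297)]
115 [(293, 33, 566, 313, 255), (295, 31, 572, 318, 254), (297, 30, 601, 241, 297)]
116 [(293, 33, 565, 318, 248), (295, 33, 572, 320, 249), (297, 30, 579, 322, 249)]
117 [(293, 32, 568, 310, 249), (295, 31, 573, 316, 247), (297, 31, 582, 310, 252)]
118 [(293, 33, 566, 317, 241), (295, 33, 574, 316, 243), (297, 43, 581, 317, 244)]
119 [(293, 43, 566, 319, 236), (295, 35, 575, 312, 242), (297, 75, 579, 322, 237)]
120 [(293, 85, 565, 320, 231), (295, 76, 574, 317, 235), (297, 109, 580, 320, 235)]
121 [(293, 131, 473, 645, 45), (295, 135, 474, 675, 30), (297, 140, 482, 679, 29)]
122 [(293, 141, 471, 654, 35), (295, 185, 476, 669, 28), (297, 175, 483, 677, 26)]
123 [(293, 161, 474, 645, 35), (295, 240, 481, 652, 33), (297, 199, 490, 654, 34)]
124 [(293, 193, 473, 650, 27), (295, 242, 482, 651, 29), (297, 242, 487, 664, 23)]
125 [(293, 194, 478, 633, 32), (295, 224, 485, 642, 29), (297, 234, 493, 643, 30)]
row [-0.004  0.003  0.461] 0.0013 deg 0.5 ya -91.3 rows>= 3.3164066194598876 0.06756197433061485 q [-0.88  0.81  0.58  1.5  -0.5   0.98 -1.76] clk 3.92
```

Camera depth puts the fingertips about 31 mm higher than the reported TCP z, and xy agrees. So I'll reach 31 mm lower while watching the force.

Call:
{"method": "send_rows", "body": {
  "rows": "-0.004 0.003 0.05 0.0013;-0.004 0.003 0.1 0.0013;-0.004 0.003 0.18 0.0013;-0.004 0.003 0.26 0.0013;-0.004 0.003 0.34 0.0013;-0.004 0.003 0.4 0.0013;-0.004 0.003 0.44 0.0013;-0.004 0.003 0.48 0.0013;-0.004 0.003 0.48 0.0013",
  "jaw": -0.27
}}

```text
clock: 4.67
tool_pos: [0.5636, 0.3286, 0.0497]
eef_rot: [1.0, -0.016, -0.002, 0.001]
contact_force: [0.8, 0.6, -0.9]
opening: 0.631
finger_force: 0.0
```

```bash
python3 g.py .567 .330 .030 -91.8;python3 - <<'E'
from h import *
d=snap('side','s3')[1];W=cloud('side',d);p=cv2.imread('pics/s3.png')
m=(d>.3)&(p.max(2)<50)&(abs(W[...,0]-.567)<.03)&(abs(W[...,1]-.33)<.06)&(W[...,2]<.2)
X=W[m];o=np.argsort(X[:,2])[:16];print((X[o]*1000).astype(int).tolist())
E
```

```text
row [ 0.012 -0.005  0.066] 0.0 deg 0.0 ya -91.8 rows>= 0.48070300040441094 0.0012801955746899896 q [-0.83  0.98  0.46  1.6  -0.61  0.71 -1.68] clk 4.67
[[572, 302, 79], [570, 359, 85], [573, 286, 85], [557, 287, 85], [565, 288, 86], [569, 288, 87], [567, 294, 87], [560, 291, 87], [562, 284, 87], [569, 360, 88], [557, 288, 88], [573, 286, 89], [572, 290, 91], [574, 356, 91], [576, 289, 92], [556, 289, 92]]
```

Call:
{"method": "send_rows", "body": {
  "rows": "0.008 -0.005 0.03 0;0.008 -0.005 0.055 0;0.008 -0.005 0.07 0;0.008 -0.005 0.07 0"
}}

```text
clock: 5.05
tool_pos: [0.5673, 0.3306, 0.0307]
eef_rot: [1.0, -0.016, -0.001, 0.0]
contact_force: [-0.4, -0.3, -0.5]
opening: 0.634
finger_force: 0.0
```

Call:
{"method": "send_rows", "body": {
  "rows": "0 0 0 0;0 0 0 0;0 0 0 0;0 0 0 0;0 0 0 0;0 0 0 0",
  "jaw": 1,
  "force": 15
}}

```text
clock: 5.55
tool_pos: [0.5682, 0.3309, 0.0321]
eef_rot: [1.0, -0.016, 0.0, -0.0]
contact_force: [-0.4, 0.7, 1.9]
opening: 0.408
finger_force: 15.0
```

Call:
{"method": "send_rows", "body": {
  "rows": "0 0 -0.05 0;0 0 -0.1 0;0 0 -0.17 0;0 0 -0.24 0;0 0 -0.32 0;0 0 -0.4 0;0 0 -0.45 0;0 0 -0.45 0"
}}

```text
clock: 6.22
tool_pos: [0.5704, 0.3312, 0.1713]
eef_rot: [1.0, -0.016, 0.003, -0.002]
contact_force: [0.8, -0.3, -0.7]
opening: 0.407
finger_force: 15.0
```

```bash
python3 g.py .531 -.196 .15 -27.8;python3 - <<'E'
from h import *
p,d=snap('side','s4')
cv2.imwrite('pics/c4.png',cv2.resize(p[60:220,200:360,::-1],(480,480),interpolation=cv2.INTER_CUBIC))
E
```

```text
row [-0.077  1.761  0.065] -0.1778 deg -64.0 ya -91.8 rows>= 12.688651999739134 8.93878836729016 q [-0.88  0.84  0.56  1.52 -0.52  0.92 -1.75] clk 6.22
```

View pics/c4.png

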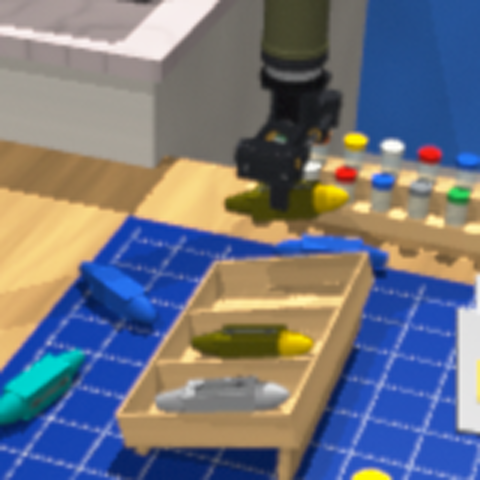

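The float is held at crop (285,203), bow towards +x. I'm carrying it to slot_1.

Call:
{"method": "send_rows", "body": {
  "rows": "0 0.05 0 0;0 0.15 0 -0.01;-0.01 0.25 0 -0.02;-0.02 0.35 0 -0.03;-0.03 0.45 0 -0.045;-0.03 0.55 0 -0.06;-0.03 0.65 0 -0.075;-0.04 0.75 0 -0.09;-0.04 0.83 0 -0.1;-0.04 0.88 0 -0.11"
}}

```text
clock: 7.1
tool_pos: [0.5461, 0.0634, 0.1657]
eef_rot: [0.946, 0.324, -0.002, 0.0]
contact_force: [0.4, -0.4, -0.3]
opening: 0.411
finger_force: 15.0
```

```bash
python3 g.py .531 -.196 .15 -27.8
```

```text
row [-0.569  0.652  0.054] -0.0678 deg -24.4 ya -52.2 rows>= 6.241525942309697 3.410428695906701 q [-0.38  0.67  0.29  1.85 -0.29  0.67 -0.82] clk 7.1
```

Call:
{"method": "send_rows", "body": {
  "rows": "-0.06 0.07 0 -0.01;-0.14 0.16 0 -0.02;-0.22 0.25 0 -0.035;-0.3 0.34 0 -0.045;-0.38 0.43 0 -0.055;-0.46 0.52 0 -0.068;-0.52 0.59 0 -0.068;-0.569 0.652 0 -0.068;-0.569 0.652 0 -0.068;-0.569 0.652 0 -0.068"
}}

```text
clock: 7.93
tool_pos: [0.5314, -0.1933, 0.1656]
eef_rot: [0.857, 0.516, -0.001, -0.001]
contact_force: [0.5, 1.0, -0.6]
opening: 0.404
finger_force: 15.0
```

```bash
python3 g.py .531 -.196 .12 -27.8;python3 - <<'E'
from h import *
for n in('side','top'):
    p,d=snap(n,n+'5');W=cloud(n,d);hsv=cv2.cvtColor(p,cv2.COLOR_RGB2HSV);H,S,V=[hsv[...,i] for i in range(3)]
    m=(d>.3)&(H>19)&(H<60)&(S>130)&(W[...,2]>.03)&(W[...,2]<.25)&(W[...,1]<0)&(W[...,1]>-.3)&(abs(W[...,0]-.53)<.12)
    X=W[m];e=np.array([np.cos(np.radians(62.2)),np.sin(np.radians(62.2))]);f=np.array([-e[1],e[0]])
    q=X[:,:2]-[.531,-.196];print(n,len(X),'along',np.percentile(q@e,[0,2,98,100]).round(4),'across',np.percentile(q@f,[2,50,98]).round(4),'z',X[:,2].min(),X[:,2].max())
    y=m&(V>150)&(H<32);Q=W[y];print(' bow',Q.mean(0),((Q[:,:2]-[.531,-.196])@e).max())
a=cv2.resize(cv2.imread('pics/side5.png')[130:320,170:350],None,fx=2.1,fy=2.1)
b=cv2.resize(cv2.imread('pics/top5.png')[135:245,290:410],None,fx=3.5,fy=3.5);b=cv2.resize(b,(420,a.shape[0]))
cv2.imwrite('pics/c5.png',np.hstack([a,b]))
E
```

```text
row [-0.008  0.003  0.152] -0.0003 deg -0.1 ya -27.9 rows>= 1.094892709521193 0.014319297640793519 q [ 0.2   0.67  0.11  1.8  -0.11  0.68 -0.11] clk 7.93
side 317 along [-0.075  -0.0705  0.0026  0.0077] across [-0.0202 -0.009   0.016 ] z 0.17349449957840346 0.21549023476360119<stdin>:7: RuntimeWarning: Mean of empty slice.
  ret = um.true_divide(
Traceback (most recent call last):
ValueError: zero-size array to reduction operation maximum which has no identity
```

```bash
python3 - <<'E'
from h import *
snap('top','top5')
a=cv2.resize(cv2.imread('pics/side5.png')[100:320,170:350],(360,440))
b=cv2.resize(cv2.imread('pics/top5.png')[115:245,280:410],(440,440))
cv2.imwrite('pics/c5.png',np.hstack([a,b]))
E
```

```text
(no output)
```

View pics/c5.png

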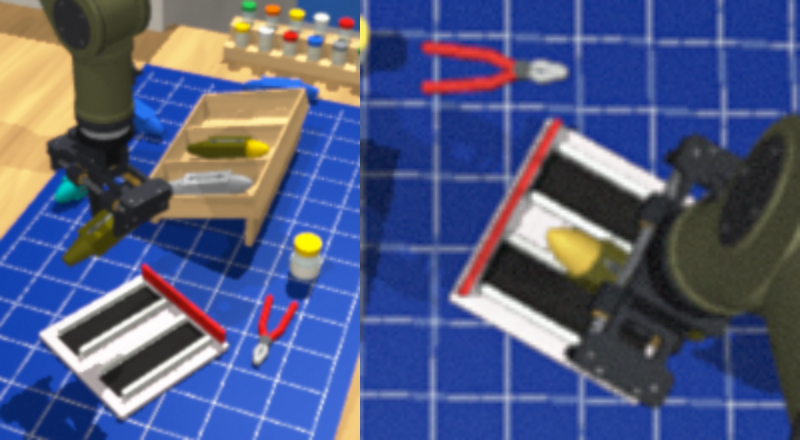

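Float 1 hangs over the stand with its bow towards the red stop (right crop, bow at (575,248)). Next I'll measure where the bow tip sits relative to the grip.

```bash
cat > m.py <<'E'
from h import *
import sys
cx,cy=float(sys.argv[1]),float(sys.argv[2])
e=np.array([np.cos(np.radians(62.2)),np.sin(np.radians(62.2))]);f=np.array([-e[1],e[0]])
for n in('side','top'):
    p,d=eyes.snapshot(n);W=cloud(n,d);hsv=cv2.cvtColor(p,cv2.COLOR_RGB2HSV);H,S,V=[hsv[...,i] for i in range(3)]
    q=(W[...,:2]-[cx,cy]);A=q@e;B=q@f
    m=(d>.3)&(H>14)&(H<60)&(S>100)&(W[...,2]>.018)&(W[...,2]<.3)&(abs(A)<.11)&(abs(B)<.04)
    m=cv2.morphologyEx(m.astype(np.uint8),cv2.MORPH_OPEN,np.ones((2,2)))>0
    print(n,m.sum(),'along',np.percentile(A[m],[0,1,99,100]).round(4),'across',np.percentile(B[m],[2,50,98]).round(4),'z',np.percentile(W[m][:,2],[1,50,99]).round(4))
    for lo in np.arange(-.09,.09,.02):
        k=m&(A>=lo)&(A<lo+.02)
        if k.sum()>4:print('   %.2f n%d mid across %.4f ztop %.4f zmed %.4f'%(lo+.01,k.sum(),(B[k].min()+B[k].max())/2,np.percentile(W[k][:,2],95),np.median(W[k][:,2])))
E
python3 m.py .531 -.196; python3 g.py .531 -.196 .08 -27.8
```

```text
side 364 along [-0.5478 -0.0685  0.0225  0.0237] across [-0.0374 -0.0126  0.022 ] z [0.1732 0.1973 0.2919]
   -0.06 n55 mid across -0.0062 ztop 0.1909 zmed 0.1831
   -0.04 n88 mid across -0.0053 ztop 0.2028 zmed 0.1950
   -0.02 n108 mid across 0.0028 ztop 0.2766 zmed 0.2016
   0.00 n87 mid across 0.0001 ztop 0.2178 zmed 0.2088
   0.02 n24 mid across -0.0317 ztop 0.2928 zmed 0.2896
top 251 along [-0.0717 -0.0684  0.0763  0.0793] across [-0.011   0.0067  0.0289] z [0.179  0.2219 0.2827]
   0.02 n26 mid across 0.0034 ztop 0.2215 zmed 0.2187
   0.04 n120 mid across 0.0119 ztop 0.2773 zmed 0.2220
   0.06 n80 mid across 0.0032 ztop 0.2267 zmed 0.2230
   0.08 n20 mid across 0.0028 ztop 0.2255 zmed 0.2229
row [-0.021  0.005  0.287] 0.0007 deg 0.3 ya -27.5 rows>= 2.0712435340611632 0.03535492000656811 q [ 0.2   0.67  0.11  1.8  -0.11  0.68 -0.11] clk 8.13
```

Call:
{"method": "send_rows", "body": {
  "rows": "0 0.003 0.05 0;0 0.003 0.13 0;0 0.003 0.22 0;0 0.003 0.3 0;0 0.003 0.36 0;0 0.003 0.41 0;0 0.003 0.44 0;0 0.003 0.44 0;0 0.003 0.44 0"
}}

```text
clock: 8.88
tool_pos: [0.5337, -0.1916, 0.0346]
eef_rot: [0.856, 0.518, 0.0, -0.0]
contact_force: [-0.3, 0.5, -1.1]
opening: 0.409
finger_force: 15.0
```

```bash
python3 g.py .531 -.196 0 -27.8;python3 m.py .531 -.196
```

```text
row [-0.017 -0.001  0.115] 0.0004 deg 0.2 ya -27.6 rows>= 0.8400843774050617 0.0225726222903982 q [ 0.23  0.88  0.07  1.87 -0.13  0.4  -0.09] clk 8.88
side 343 along [-0.5478 -0.0708  0.0238  0.0278] across [-0.0386 -0.0128  0.0119] z [0.0089 0.0621 0.1735]
   -0.08 n5 mid across -0.0058 ztop 0.0523 zmed 0.0477
   -0.06 n49 mid across -0.0013 ztop 0.0612 zmed 0.0522
   -0.04 n88 mid across -0.0056 ztop 0.0727 zmed 0.0618
   -0.02 n96 mid across -0.0001 ztop 0.0797 zmed 0.0684
   0.00 n80 mid across -0.0023 ztop 0.1418 zmed 0.0754
   0.02 n22 mid across -0.0189 ztop 0.1634 zmed 0.1577
top 188 along [0.0204 0.0219 0.0769 0.0796] across [-0.0142  0.0035  0.0266] z [0.0115 0.091  0.1508]
   0.02 n22 mid across 0.0008 ztop 0.0921 zmed 0.0892
   0.04 n90 mid across 0.0094 ztop 0.1446 zmed 0.0905
   0.06 n61 mid across 0.0011 ztop 0.0963 zmed 0.0915
   0.08 n15 mid across 0.0024 ztop 0.0941 zmed 0.0914
```

Call:
{"method": "send_rows", "body": {
  "rows": "0 0 0 0;0 0 0.02 0;0 0 0.035 0;0 0 0.045 0;0 0 0.055 0;0 0 0.065 0;0 0 0.075 0;0 0 0.085 0;0 0 0.095 0;0 0 0.1 0",
  "force": 5
}}

```text
clock: 9.82
tool_pos: [0.534, -0.1919, 0.0044]
eef_rot: [0.856, 0.517, 0.0, -0.0]
contact_force: [0.4, 0.6, 2.1]
opening: 0.407
finger_force: 5.0
```

```bash
python3 g.py .531 -.196 0 -27.8;python3 m.py .531 -.196
```

```text
row [-0.017 -0.002  0.015] 0.0003 deg 0.1 ya -27.7 rows>= 0.1607784719422347 0.01691808618938229 q [ 0.23  0.93  0.06  1.88 -0.14  0.34 -0.09] clk 9.82
side 325 along [-0.075  -0.0738  0.0215  0.023 ] across [-0.0395 -0.0128  0.022 ] z [0.0106 0.04   0.132 ]
   -0.08 n15 mid across -0.0064 ztop 0.0347 zmed 0.0304
   -0.06 n58 mid across -0.0084 ztop 0.0392 zmed 0.0308
   -0.04 n87 mid across -0.0073 ztop 0.0477 zmed 0.0387
   -0.02 n92 mid across -0.0081 ztop 0.1128 zmed 0.0460
   0.00 n57 mid across -0.0032 ztop 0.0583 zmed 0.0492
   0.02 n16 mid across -0.0382 ztop 0.1339 zmed 0.1300
top 183 along [0.0215 0.0223 0.0776 0.2242] across [-0.0123  0.0041  0.0305] z [0.013  0.0555 0.1249]
   0.02 n20 mid across 0.0007 ztop 0.0568 zmed 0.0535
   0.04 n87 mid across 0.0104 ztop 0.1216 zmed 0.0563
   0.06 n59 mid across 0.0013 ztop 0.0583 zmed 0.0545
   0.08 n16 mid across 0.0020 ztop 0.0578 zmed 0.0513
```

The float is levelling as expected (contact force 2 N). I'll continue down until it is seated.

Call:
{"method": "send_rows", "body": {
  "rows": "0 0 0.008 0;0 0 0.015 0;0 0 0.02 0;0 0 0.025 0;0 0 0.025 0"
}}

```text
clock: 10.33
tool_pos: [0.5337, -0.1924, -0.0029]
eef_rot: [0.856, 0.517, 0.0, 0.0]
contact_force: [0.1, 2.0, 2.4]
opening: 0.409
finger_force: 5.0
```

```bash
python3 m.py .531 -.196
```

```text
side 305 along [-0.5478 -0.0769  0.0209  0.0224] across [-0.0378 -0.013   0.0209] z [0.0087 0.0399 0.1252]
   -0.08 n17 mid across -0.0071 ztop 0.0385 zmed 0.0336
   -0.06 n62 mid across -0.0098 ztop 0.0415 zmed 0.0334
   -0.04 n89 mid across -0.0090 ztop 0.0476 zmed 0.0404
   -0.02 n79 mid across -0.0068 ztop 0.1075 zmed 0.0443
   0.00 n45 mid across -0.0018 ztop 0.0511 zmed 0.0446
   0.02 n12 mid across -0.0382 ztop 0.1269 zmed 0.1242
top 181 along [-0.0871 -0.0788  0.1073  0.2242] across [-0.0134  0.0036  0.031 ] z [0.0129 0.0432 0.3177]
   0.02 n22 mid across 0.0010 ztop 0.0487 zmed 0.0450
   0.04 n80 mid across 0.0094 ztop 0.1151 zmed 0.0454
   0.06 n57 mid across 0.0002 ztop 0.0464 zmed 0.0409
   0.08 n16 mid across 0.0004 ztop 0.0401 zmed 0.0366
```

Call:
{"method": "send_rows", "body": {
  "rows": "0 0 0.004 0;0 0 0.007 0;0 0 0.007 0"
}}

```text
clock: 10.68
tool_pos: [0.5336, -0.1926, -0.0047]
eef_rot: [0.856, 0.517, 0.0, 0.0]
contact_force: [0.3, 1.1, 4.7]
opening: 0.408
finger_force: 5.0
```

Call:
{"method": "send_rows", "body": {
  "rows": "0 0 0 0;0 0 0 0;0 0 0 0;0 0 0 0",
  "jaw": -0.2
}}

```text
clock: 11.02
tool_pos: [0.5332, -0.1925, -0.0052]
eef_rot: [0.856, 0.517, -0.0, -0.0]
contact_force: [0.1, 0.8, 0.1]
opening: 0.603
finger_force: 0.0
```

Call:
{"method": "send_rows", "body": {
  "rows": "0 0 -0.04 0;0 0 -0.1 0;0 0 -0.2 0;0 0 -0.3 0;0 0 -0.4 0;0 0 -0.5 0;0 0 -0.5 0"
}}

```text
clock: 11.6
tool_pos: [0.537, -0.1939, 0.1512]
eef_rot: [0.856, 0.517, 0.004, 0.004]
contact_force: [-0.1, -0.7, 0.1]
opening: 0.603
finger_force: 0.0
```

```bash
python3 m.py .531 -.196; python3 g.py .568 .219 .15 -93
```

```text
side 541 along [-0.0769 -0.0746  0.0826  0.0909] across [-0.0325 -0.0135  0.0262] z [0.0093 0.0398 0.2777]
   -0.08 n19 mid across -0.0069 ztop 0.0373 zmed 0.0307
   -0.06 n60 mid across -0.0097 ztop 0.0426 zmed 0.0341
   -0.04 n87 mid across -0.0081 ztop 0.0473 zmed 0.0387
   -0.02 n87 mid across 0.0031 ztop 0.2620 zmed 0.0449
   0.00 n71 mid across 0.0042 ztop 0.0490 zmed 0.0433
   0.02 n83 mid across -0.0185 ztop 0.2785 zmed 0.0452
   0.04 n64 mid across -0.0074 ztop 0.0480 zmed 0.0429
   0.06 n47 mid across -0.0092 ztop 0.0455 zmed 0.0349
   0.08 n21 mid across -0.0058 ztop 0.0391 zmed 0.0305
top 270 along [-0.0171 -0.0115  0.0763  0.2242] across [-0.0144  0.0061  0.0402] z [0.0148 0.0439 0.2663]
   -0.02 n6 mid across 0.0169 ztop 0.0382 zmed 0.0260
   0.00 n47 mid across 0.0013 ztop 0.0487 zmed 0.0451
   0.02 n60 mid across 0.0014 ztop 0.0494 zmed 0.0456
   0.04 n83 mid across 0.0092 ztop 0.2624 zmed 0.0456
   0.06 n58 mid across 0.0003 ztop 0.0453 zmed 0.0402
   0.08 n15 mid across 0.0004 ztop 0.0411 zmed 0.0366
row [ 1.267 -0.538 -0.012] 0.1814 deg 65.3 ya -27.7 rows>= 9.904251922611365 9.11916544943537 q [ 0.2   0.7   0.11  1.81 -0.12  0.63 -0.11] clk 11.7
```

Float 1 is down and level, with its ends at about -77 and +81 mm. Now the second float.

Call:
{"method": "send_rows", "body": {
  "rows": "0.06 -0.03 0 0.02;0.19 -0.08 0 0.04;0.32 -0.13 0 0.06;0.45 -0.19 0 0.08;0.58 -0.24 0 0.1;0.7 -0.3 0 0.12;0.82 -0.35 0 0.14;0.94 -0.4 0 0.16;0.98 -0.42 0 0.18;0.98 -0.42 0 0.181",
  "jaw": -0.27,
  "force": 15
}}

```text
clock: 12.53
tool_pos: [0.5569, 0.1328, 0.1428]
eef_rot: [1.0, -0.022, -0.002, -0.001]
contact_force: [-0.0, -0.0, 0.5]
opening: 0.637
finger_force: 0.0
```

```bash
python3 g.py .568 .219 .15 -93
```

```text
row [ 0.024 -0.289 -0.024] 0.0012 deg 0.4 ya -92.6 rows>= 2.0919514146671405 0.05897100390844684 q [-0.6   0.77  0.51  1.81 -0.55  0.71 -1.4 ] clk 12.53
```

Call:
{"method": "send_rows", "body": {
  "rows": "0.01 -0.1 0 0.001;0.02 -0.22 0 0.001;0.03 -0.289 0 0.001;0.03 -0.289 0 0.001;0.03 -0.289 0.08 0.001;0.03 -0.289 0.16 0.001;0.03 -0.289 0.24 0.001;0.03 -0.289 0.29 0.001;0.03 -0.289 0.29 0.001"
}}

```text
clock: 13.28
tool_pos: [0.5689, 0.2092, 0.0543]
eef_rot: [1.0, -0.029, -0.004, 0.002]
contact_force: [0.4, -0.1, -0.3]
opening: 0.632
finger_force: 0.0
```

```bash
python3 g.py .569 .219 .03 -93;python3 - <<'E'
from h import *
d=snap('side','s6')[1];W=cloud('side',d);p=cv2.imread('pics/s6.png')
m=(d>.3)&(p.max(2)<50)&(abs(W[...,0]-.567)<.03)&(abs(W[...,1]-.22)<.05)&(W[...,2]<.13)&(W[...,2]>.07)
X=W[m];o=np.argsort(X[:,2])[:16];print((X[o]*1000).astype(int).tolist())
E
```

```text
row [-0.001 -0.033  0.081] -0.0008 deg -0.3 ya -93.3 rows>= 0.6288485677813429 0.040812352322479824 q [-0.67  0.93  0.45  1.75 -0.64  0.62 -1.47] clk 13.28
[[566, 171, 87], [562, 173, 88], [578, 179, 89], [577, 181, 92], [578, 235, 92], [576, 240, 92], [577, 171, 94], [581, 238, 94], [562, 171, 94], [579, 175, 100], [581, 236, 100], [562, 170, 103], [566, 170, 104], [580, 171, 107], [579, 172, 110]]
```

Call:
{"method": "send_rows", "body": {
  "rows": "0 -0.02 0 0;0 -0.034 0.01 0;0 -0.034 0.04 0;0 -0.034 0.07 0;0 -0.034 0.08 0;0 -0.034 0.08 0"
}}

```text
clock: 13.83
tool_pos: [0.5717, 0.2225, 0.0329]
eef_rot: [1.0, -0.028, -0.001, 0.0]
contact_force: [-0.8, 0.2, -0.5]
opening: 0.634
finger_force: 0.0
```

Call:
{"method": "send_rows", "body": {
  "rows": "0 0 0 0;0 0 0 0;0 0 0 0;0 0 0 0;0 0 0 0;0 0 0 0",
  "jaw": 1
}}

```text
clock: 14.33
tool_pos: [0.5728, 0.2227, 0.0344]
eef_rot: [1.0, -0.028, 0.0, -0.0]
contact_force: [-0.5, -0.6, 1.2]
opening: 0.405
finger_force: 15.0
```

Call:
{"method": "send_rows", "body": {
  "rows": "0 0 -0.05 0;0 0 -0.1 0;0 0 -0.17 0;0 0 -0.24 0;0 0 -0.32 0;0 0 -0.4 0;0 0 -0.45 0;0 0 -0.45 0"
}}

```text
clock: 15.0
tool_pos: [0.5748, 0.2232, 0.1723]
eef_rot: [1.0, -0.028, 0.003, -0.001]
contact_force: [0.8, -0.6, -0.4]
opening: 0.403
finger_force: 15.0
```

```bash
python3 g.py .6196 -.2425 .17 -27.8
```

```text
row [0.236 1.541 0.005] -0.1817 deg -65.4 ya -93.2 rows>= 11.218304638051597 9.13788225453335 q [-0.75  0.79  0.58  1.66 -0.54  0.85 -1.58] clk 15.0
```

Call:
{"method": "send_rows", "body": {
  "rows": "0.01 0.05 0 0;0.02 0.15 0 -0.01;0.03 0.25 0 -0.02;0.05 0.35 0 -0.03;0.06 0.45 0 -0.045;0.08 0.55 0 -0.06;0.09 0.65 0 -0.075;0.11 0.75 0 -0.09;0.12 0.83 0 -0.1;0.13 0.88 0 -0.11"
}}

```text
clock: 15.83
tool_pos: [0.5947, -0.0484, 0.1674]
eef_rot: [0.95, 0.311, -0.002, 0.0]
contact_force: [-0.3, 0.4, -0.2]
opening: 0.408
finger_force: 15.0
```

```bash
python3 g.py .6196 -.2425 .165 -27.8
```

```text
row [-0.316  0.571  0.009] -0.072 deg -25.9 ya -53.7 rows>= 4.692076252621953 3.621564979189626 q [-0.18  0.72  0.32  1.71 -0.3   0.76 -0.65] clk 15.83
```

Call:
{"method": "send_rows", "body": {
  "rows": "-0.05 0.09 0 -0.012;-0.1 0.18 0 -0.025;-0.15 0.28 0 -0.04;-0.21 0.38 0 -0.055;-0.27 0.48 0 -0.066;-0.3 0.54 0 -0.072;-0.316 0.571 0 -0.072;-0.316 0.571 0 -0.072;-0.316 0.571 0 -0.072"
}}

```text
clock: 16.58
tool_pos: [0.621, -0.236, 0.1676]
eef_rot: [0.856, 0.517, -0.0, -0.002]
contact_force: [-0.4, 0.5, -1.2]
opening: 0.409
finger_force: 15.0
```

```bash
python3 g.py .6196 -.2425 .035 -27.8; python3 m.py .6196 -.2425;python3 g.py .6196 -.2425 .035 -27.8
```

```text
row [-0.022  0.007  0.442] 0.0001 deg 0.0 ya -27.8 rows>= 3.184477388549404 0.004605018730587084 q [ 0.21  0.79  0.16  1.48 -0.15  0.88 -0.07] clk 16.58
side 463 along [-0.548  -0.548   0.0785  0.0926] across [-0.0412 -0.011   0.0884] z [0.0305 0.1966 0.9923]
   -0.08 n10 mid across -0.0062 ztop 0.1840 zmed 0.1781
   -0.06 n63 mid across -0.0049 ztop 0.1922 zmed 0.1838
   -0.04 n106 mid across -0.0039 ztop 0.2031 zmed 0.1946
   -0.02 n116 mid across -0.0067 ztop 0.2748 zmed 0.2029
   0.00 n107 mid across 0.0326 ztop 0.2176 zmed 0.2094
   0.02 n35 mid across 0.0237 ztop 0.2955 zmed 0.2879
   0.04 n7 mid across 0.0844 ztop 0.0494 zmed 0.0465
   0.06 n5 mid across 0.0853 ztop 0.0396 zmed 0.0378
top 256 along [-0.1318 -0.0723  0.0776  0.224 ] across [-0.0103  0.0072  0.0389] z [0.1765 0.2214 0.2827]
   -0.08 n5 mid across 0.0023 ztop 0.1836 zmed 0.1800
   -0.06 n18 mid across 0.0039 ztop 0.1898 zmed 0.1839
   0.02 n14 mid across 0.0040 ztop 0.2215 zmed 0.2195
   0.04 n116 mid across 0.0175 ztop 0.2779 zmed 0.2218
   0.06 n80 mid across 0.0055 ztop 0.2263 zmed 0.2230
   0.08 n20 mid across 0.0057 ztop 0.2252 zmed 0.2213
row [-0.03   0.008  0.444] 0.0007 deg 0.2 ya -27.6 rows>= 3.201857995579925 0.03344696414864148 q [ 0.21  0.79  0.16  1.48 -0.15  0.88 -0.07] clk 16.68
```

Call:
{"method": "send_rows", "body": {
  "rows": "-0.007 0.007 0.05 0;-0.007 0.007 0.13 0;-0.007 0.007 0.22 0;-0.007 0.007 0.3 0;-0.007 0.007 0.36 0;-0.007 0.007 0.41 0;-0.007 0.007 0.44 0;-0.007 0.007 0.44 0;-0.007 0.007 0.44 0"
}}

```text
clock: 17.43
tool_pos: [0.6232, -0.2385, 0.0371]
eef_rot: [0.855, 0.518, 0.0, -0.0]
contact_force: [-0.0, -0.3, -0.4]
opening: 0.408
finger_force: 15.0
```

```bash
python3 m.py .6196 -.2425
```

```text
side 399 along [-0.548  -0.0737  0.0236  0.0369] across [-0.0351 -0.0132  0.0199] z [0.0087 0.0635 0.1648]
   -0.08 n9 mid across -0.0058 ztop 0.0531 zmed 0.0470
   -0.06 n67 mid across -0.0058 ztop 0.0622 zmed 0.0534
   -0.04 n103 mid across -0.0078 ztop 0.0737 zmed 0.0647
   -0.02 n111 mid across -0.0043 ztop 0.1372 zmed 0.0719
   0.00 n83 mid across -0.0075 ztop 0.0873 zmed 0.0769
   0.02 n20 mid across -0.0189 ztop 0.1649 zmed 0.1623
top 204 along [-0.0787 -0.0757  0.0747  0.224 ] across [-0.0126  0.004   0.0339] z [0.0461 0.091  0.1587]
   -0.08 n10 mid across -0.0026 ztop 0.0526 zmed 0.0487
   -0.06 n19 mid across -0.0018 ztop 0.0599 zmed 0.0543
   0.02 n21 mid across 0.0003 ztop 0.0935 zmed 0.0905
   0.04 n87 mid across 0.0120 ztop 0.1506 zmed 0.0916
   0.06 n57 mid across 0.0012 ztop 0.0972 zmed 0.0922
   0.08 n8 mid across 0.0012 ztop 0.0943 zmed 0.0917
```

Call:
{"method": "send_rows", "body": {
  "rows": "0 0 0 0;0 0 0.02 0;0 0 0.035 0;0 0 0.045 0;0 0 0.055 0;0 0 0.065 0;0 0 0.075 0;0 0 0.085 0;0 0 0.095 0;0 0 0.1 0",
  "force": 5
}}

```text
clock: 18.37
tool_pos: [0.6232, -0.2394, 0.0068]
eef_rot: [0.856, 0.517, 0.0, -0.0]
contact_force: [-0.0, 0.7, 0.9]
opening: 0.405
finger_force: 5.0
```

Call:
{"method": "send_rows", "body": {
  "rows": "0 0 0.008 0;0 0 0.015 0;0 0 0.02 0;0 0 0.025 0;0 0 0.03 0;0 0 0.03 0"
}}

```text
clock: 18.87
tool_pos: [0.6228, -0.2401, -0.0017]
eef_rot: [0.856, 0.517, 0.0, 0.0]
contact_force: [0.4, 0.2, 3.3]
opening: 0.412
finger_force: 5.0
```

```bash
python3 m.py .6196 -.2425
```

```text
side 350 along [-0.548  -0.3186  0.0201  0.023 ] across [-0.0411 -0.0138  0.0211] z [0.011 0.041 0.569]
   -0.08 n34 mid across -0.0080 ztop 0.0390 zmed 0.0327
   -0.06 n69 mid across -0.0096 ztop 0.0431 zmed 0.0370
   -0.04 n89 mid across -0.0092 ztop 0.0479 zmed 0.0424
   -0.02 n90 mid across -0.0045 ztop 0.1086 zmed 0.0453
   0.00 n45 mid across -0.0014 ztop 0.0529 zmed 0.0436
   0.02 n19 mid across 0.0158 ztop 0.1277 zmed 0.1222
top 205 along [-0.0878 -0.0804  0.0723  0.0751] across [-0.0121  0.0044  0.0325] z [0.0111 0.0409 0.1163]
   -0.08 n21 mid across -0.0003 ztop 0.0390 zmed 0.0361
   -0.06 n24 mid across 0.0054 ztop 0.0411 zmed 0.0382
   0.02 n17 mid across 0.0005 ztop 0.1109 zmed 0.0469
   0.04 n84 mid across 0.0136 ztop 0.1138 zmed 0.0449
   0.06 n52 mid across 0.0005 ztop 0.0458 zmed 0.0403
   0.08 n7 mid across 0.0020 ztop 0.0393 zmed 0.0354
```

It is level, but about 3 mm short of midway. I'll nudge it forward, seat it and release.

Call:
{"method": "send_rows", "body": {
  "rows": "0.004 0 -0.003 0;0.009 0 -0.003 0;0.009 0 0.004 0;0.009 0 0.006 0;0.009 0 0.006 0"
}}

```text
clock: 19.38
tool_pos: [0.624, -0.2374, -0.0035]
eef_rot: [0.856, 0.517, -0.0, -0.0]
contact_force: [-0.6, 0.5, 4.8]
opening: 0.408
finger_force: 5.0
```

Call:
{"method": "send_rows", "body": {
  "rows": "0 0 0 0;0 0 0 0;0 0 0 0;0 0 0 0",
  "jaw": -0.2
}}

```text
clock: 19.72
tool_pos: [0.6239, -0.2375, -0.0041]
eef_rot: [0.856, 0.517, -0.0, -0.0]
contact_force: [0.8, 0.2, 0.5]
opening: 0.603
finger_force: 0.0
```

Call:
{"method": "send_rows", "body": {
  "rows": "0 0 -0.04 0;0 0 -0.1 0;0 0 -0.2 0;0 0 -0.3 0;0 0 -0.4 0;-0.1 0 -0.5 0;-0.2 0 -0.55 0;-0.35 0 -0.55 0;-0.5 0 -0.55 0;-0.6 0 -0.55 0"
}}

```text
clock: 20.55
tool_pos: [0.5388, -0.3997, 0.163]
eef_rot: [0.856, 0.517, -0.0, 0.001]
contact_force: [-0.2, 0.5, 0.3]
opening: 0.598
finger_force: 0.0
```

```bash
echo S2;python3 m.py .6196 -.2425;echo S1;python3 m.py .531 -.196; python3 - <<'E'
from h import *
snap('side','side9');snap('top','top9')
a=cv2.resize(cv2.imread('pics/side9.png')[130:320,170:350],(400,422),interpolation=cv2.INTER_CUBIC)
b=cv2.resize(cv2.imread('pics/top9.png')[115:245,285:410],(400,422),interpolation=cv2.INTER_CUBIC)
cv2.imwrite('pics/c9.png',np.hstack([a,b]))
E
```

```text
S2
side 555 along [-0.548  -0.0764  0.0831  0.0909] across [-0.023  -0.0138  0.0063] z [0.0086 0.0394 0.0501]
   -0.08 n25 mid across -0.0073 ztop 0.0389 zmed 0.0320
   -0.06 n69 mid across -0.0088 ztop 0.0422 zmed 0.0358
   -0.04 n98 mid across -0.0088 ztop 0.0494 zmed 0.0415
   -0.02 n76 mid across -0.0085 ztop 0.0484 zmed 0.0436
   0.00 n72 mid across -0.0080 ztop 0.0481 zmed 0.0443
   0.02 n78 mid across -0.0079 ztop 0.0490 zmed 0.0442
   0.04 n63 mid across -0.0084 ztop 0.0487 zmed 0.0434
   0.06 n52 mid across -0.0111 ztop 0.0446 zmed 0.0369
   0.08 n20 mid across -0.0068 ztop 0.0387 zmed 0.0266
top 461 along [-0.0875 -0.0832  0.074   0.224 ] across [-0.0142  0.0055  0.0163] z [0.0095 0.0425 0.0494]
   -0.08 n22 mid across -0.0028 ztop 0.0394 zmed 0.0341
   -0.06 n49 mid across 0.0010 ztop 0.0432 zmed 0.0396
   -0.04 n59 mid across 0.0006 ztop 0.0479 zmed 0.0439
   -0.02 n64 mid across 0.0006 ztop 0.0480 zmed 0.0452
   0.00 n62 mid across 0.0001 ztop 0.0485 zmed 0.0441
   0.02 n62 mid across 0.0006 ztop 0.0490 zmed 0.0449
   0.04 n72 mid across 0.0015 ztop 0.0488 zmed 0.0444
  
[... 555 characters left out ...]
6 n49 mid across -0.0092 ztop 0.0447 zmed 0.0374
   0.08 n22 mid across -0.0070 ztop 0.0393 zmed 0.0335
top 460 along [-0.0865 -0.0796  0.0754  0.2242] across [-0.0138  0.0051  0.017 ] z [0.01   0.0431 0.0507]
   -0.08 n22 mid across -0.0008 ztop 0.0401 zmed 0.0344
   -0.06 n48 mid across 0.0002 ztop 0.0442 zmed 0.0383
   -0.04 n59 mid across 0.0011 ztop 0.0466 zmed 0.0429
   -0.02 n61 mid across 0.0010 ztop 0.0498 zmed 0.0454
   0.00 n61 mid across 0.0011 ztop 0.0482 zmed 0.0448
   0.02 n60 mid across 0.0010 ztop 0.0489 zmed 0.0453
   0.04 n73 mid across 0.0015 ztop 0.0486 zmed 0.0447
   0.06 n59 mid across 0.0003 ztop 0.0459 zmed 0.0417
   0.08 n15 mid across 0.0005 ztop 0.0405 zmed 0.0354
```

View pics/c9.png

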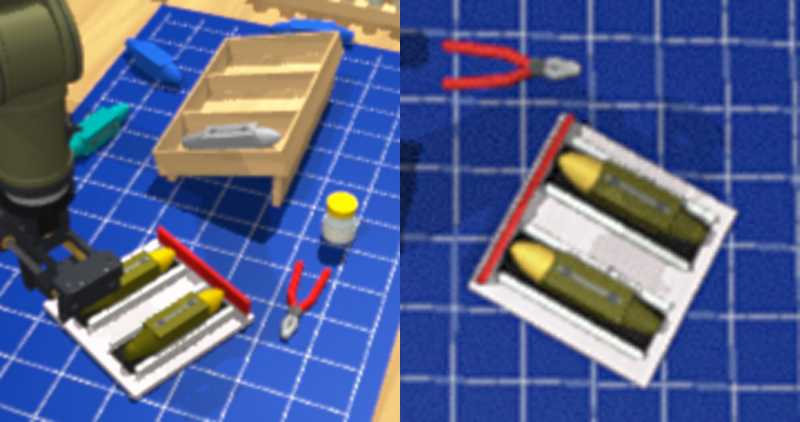

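Both floats lie flat and centred in their channels, deck up, with bows (right crop (575,168) and (530,260)) towards the red stop. The grey float, jar and nippers are untouched, and the gripper is clear.

```bash
python3 -c "
from plant import finish_job;print(finish_job())"
```

```text
the job is handed in; nothing more can be done
None
```

Both olive floats lie flat and deck up, one in each channel and midway along to within about 3 mm, bows towards the red stop; the grey float, jar and nippers were left alone, and I handed the job in at about 21 s after one failed first grasp that moved nothing.

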